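Make up the bearing kit and the gland kit from the loose stock

TASK

Make up the two parts kits for the next rebuilds: the ball bearing, the spacer sleeve and the castle nut go into the tray with three pockets, and the oval brass gland and the square-headed screw plug go into the tray with two pockets. Put one part in each pocket, resting flat on the pocket's floor the same way up as it stands now, and leave the grease tin and the V-block where they stand among the stock.

Things in the scene. Friction and masses are not known exactly. Their poses are not given: they have to be found in the camera images.
- tray3: The three-pocket kit tray: open light-grey sheet-steel tray, 115 (its x) x 262 (its y) x 12.5 mm high, fixed to the bench. Two dividers across it part it along its y axis into three pockets in a row, centred at y = -87, 0 and +87 mm, x = 0; each pocket is 110 (x) x 83 to 85 mm (y) inside. Floor 2.5 mm above the bench, walls and dividers 2.5 mm thick and up to 10 mm above the floor. A small card holder is on its -x side. Origin: centre of its underside; z up.
- tray2: The two-pocket kit tray: as the three-pocket one but 115 (its x) x 200 (its y) x 12.5 mm, with one divider across the middle: two pockets centred at y = -49 and +49 mm, x = 0, each 110 (x) x 96 mm (y) inside. Floor 2.5 mm above the bench, walls and divider up to 10 mm above the floor. Fixed to the bench. Origin: centre of its underside; z up.
- bearing: Double-row ball bearing, bright steel ring lying flat: outside diameter 62, bore 30, height 24 mm, balls visible from above; about 0.33 kg. Grip it by its outside. Origin: centre of its underside; z up.
- sleeve: Spacer sleeve, a plain grey steel tube standing on end: outside diameter 45, bore 31, height 45 mm; about 0.3 kg. Grip it by its outside. Origin: centre of its underside; z up.
- castle_nut: Castle nut, dark steel, lying flat with its slotted crown up: hexagon 46 mm across flats up to a height of 24 mm, crown of six teeth (about 42 mm across) above it up to 33 mm; about 0.24 kg. One pair of flats faces along its +x and -x, the others at 60 degrees to it. Origin: centre of its underside; z up.
- gland: Oval gland of brass, flange down: oval flange 76 (its x) x 46 (its y) x 10 mm thick with a dark bolt hole near each end, and a round spigot of diameter 38 mm standing up in its middle to a height of 38 mm; about 0.26 kg. Grip it by the spigot. Origin: centre of its underside; z up.
- plug: Square-headed screw plug of bright steel, standing on its threaded end: thread diameter 42 x 20 mm, above it a round collar of diameter 56 from 20 to 28 mm height, and on top a square head 26 x 26 mm (faces along its x and y) from 28 to 52 mm height; about 0.36 kg. Grip it by the square head. Origin: centre of its underside; z up.
- grease_tin: Bystander among the stock: green grease tin with a bright lid, diameter 69, height 54 mm. Not part of a kit, stays where it is. Origin: centre of its underside; z up.
- v_block: Bystander among the stock: dark steel V-block, 60 (its x) x 50 x 40 mm with a V groove along its top. Not part of a kit, stays where it is. Origin: centre of its underside; z up.
Not all that is in view belongs to the job. What is shaped like the plug but blue is not meant. What is shaped like the gland but purple is not meant.

How it is judged:
By the outcome, as a careful person would: the job done as asked, in the order asked, and still so for the second after the job is handed in, with the robot touching nothing.
It also fails if it takes over 136 s, if anything falls off the work surface, if the arm or the gripper's body presses on something with over 40 N, if the wrist force passes 120 N, or if a joint passes its speed limit or range.

ROBOT

A 7-joint arm with a two-finger parallel gripper is mounted at the origin on the work surface. World frame = base frame: x ahead of the robot, y to its left, z up, the work surface at z = 0. Lengths are in m, angles in degrees, forces in N, time in s.
With the tool pointing down it reaches from about 0.425 to 0.95 m from the base axis. Payload 16.7 kg.
Tool frame: the origin (TCP) lies midway between the tips of the shut fingers; the grasp point (between the pads) lies behind it (tcp_to_grasp is the z of the grasp point in the tool frame, in m); z points along the fingers, y is the line along which they close (so a half turn about z gives the same grasp; the last joint's range is limited). The gripper opens to 94 mm and grips with 3 to 60 N. Pads are 16 mm wide; open, the fingers measure 119 mm over their backs; the gripper's body (75 mm by 177 mm) begins 78 mm behind the grasp point.
Start: joints at [54.746, 24.414, 4.234, 92.017, -1.954, 63.644, -3.845], TCP at [0.303, -0.603, 0.205] pointing down, gripper open.
Joint ranges: [-163.25, 163.25], [-28.42, 122.38], [-70.27, 78.77], [12.13, 141.07], [-58.53, 238.53], [9.26, 117.41], [-156.51, 156.51]. Speed limits (degrees/s): [108.29, 108.29, 136.94, 136.94, 172.46, 172.46, 172.46].

INTERFACE

Orientations are given as a 3x3 rotation matrix whose columns are the frame's x, y, z axes.
In Python, from cell import * gives the robot as it stands.
- The arm moves only by the tool carry_out, never from a script. Its argument "deltas" is a list of rows, each an object with "delta_pos": the shift along the tool's x, y, z in cm, a list of three; "rot": the turn, a rotation vector about the tool's x, y, z in degrees, a list of three; "hand": the opening, from 0 (shut) to 1 (fully open). In form: [{"delta_pos": [dx, dy, dz], "rot": [ax, ay, az], "hand": hand}, ...]. A call has 1 to 5 rows; each row shifts and turns the commanded pose from where the row before left it, along the tool's axes as they then stand; what a row does not reach is not made up. A row lasts 1/10 s, in which the tool goes at most 50 mm and 8.59 degrees, less where a joint would pass 70% of its speed; a pose out of reach is approached as far as the arm can. A call is refused whole if a number of a shift passes 5 or a number of a turn 8.59, either way. A call with a gripper value outside its range is refused whole. The fingers move at their own pace and stop on an object; the grip force is fixed at half the most. Time passes only in rows, so rows that do not move let the fingers close. It gives the time, the measured TCP pose, the force, the opening and the grip force at its end, in the units of the state.
- sense(): the state, without advancing time (a new reading comes with each control period).
- camera(name): name is "side" or "top" or "wrist"; returns a dict with "frame" (384x512x3 uint8, blue, green, red), "K" (3x3 intrinsics, pixels), "eye" and "orientation" of the camera in the world; the wrist camera has in their place "hand_eye" (4x4, takes a point from camera to tool coordinates, whose origin is the TCP and whose axes are the flange's). Camera axes: x right, y down, z forward; pixel columns grow to the right and rows downward; lengths in m; the calibration is good to about 2 mm. The wrist camera is an equidistant fisheye: a pixel r from the principal point sees the ray r / f radians off the axis. A picture is of the moment at which its call begins: read the wrist's pose just before it. There is no depth.
- sign_off(): hands the job in; it is judged then, once.
Trained networks look in a picture, given as the dict that the camera call returned (one of the last four; its "shot" number tells which), for a name from the list of things; names that differ only in an ending like _2 or _b are one class to them, and where a whole thing is asked for, a point or a joint stands for the part that bears it (a point fixed in the world has none). Each returns a list of dicts, best first, with "confidence" (0 to 1); they miss things now and then, are a little off and sometimes report something else, mostly with a low value. They report only what shows in the picture. A call takes as long as a camera call. They do not tell look-alikes from the thing itself.
- outline_of(picture, target): "region" (384x512 bool, what is visible of it) and "uv" ([column, row] in pixels, amid what is visible of it).
The state is a dict: "time": time; "qpos": joint angles; "qd": joint speeds; "effort": joint torques, N m; "eef_pos": TCP position; "eef_rot": TCP orientation; "force": force on the tool from outside, world axes, zero at the start; "wrist_torque": the same for the moment, N m; "grip_width": opening from 0.0 (shut) to 1.0 (fully open); "grasp_force": force on a finger pad.
Only numpy, scipy, OpenCV 4.12 (cv2) and the standard library are available. Lean on these libraries where they do the work, as an engineer would, in place of code of your own. Each camera call takes 0.05 s, during which the arm holds its last target. There are 200 camera calls.

## Working session

There is one attempt and no reset: what is moved stays moved. The work goes in short steps, Python scripts to look and compute and a tool call to move; the robot and the scene stay as the last step left them, time stands still between calls to the robot, and variables do not carry over. Pictures are saved under pics/ and viewed, at most 14 in all, crops included, and the job is handed in when it is done.

Besides the shell and the picture viewer there is one more tool, called after ">>>" by a JSON object that holds its "name" and its "arguments", one argument or row to a line. carry_out: Moves the arm, as the interface text tells. Its arguments: {"type":"object","properties":{"deltas":{"type":"array","items":{"type":"object","properties":{"delta_pos":{"type":"array","items":{"type":"number"}},"rot":{"type":"array","items":{"type":"number"}},"hand":{"type":"number"}}}}},"required":["deltas"]}

```bash
mkdir -p pics; ls; python3 - <<'E'
from cell import *
import cv2,numpy as np
s=sense(); print({k:np.round(v,3).tolist() for k,v in s.items()})
for n in("top","side"):
    p=camera(n); cv2.imwrite(f"pics/{n}0.png",cv2.resize(p["frame"],(800,600)))
    print(n,np.round(p["K"],1).tolist(),np.round(p["eye"],4).tolist(),np.round(p["orientation"],4).tolist())
    for t in "tray3 tray2 bearing sleeve castle_nut gland plug grease_tin v_block".split():
        for d in outline_of(p,t):
            print(t,round(d["confidence"],2),np.round(d["uv"],1).tolist(),int(d["region"].sum()))
E
```

```text
pics
{'time': 0.0, 'qpos': [54.747, 24.451, 4.23, 92.054, -1.953, 63.643, -3.844], 'qd': [0.106, -0.043, -0.056, -0.071, -0.04, 0.098, 0.105], 'effort': [-0.002, -93.584, 3.665, -45.42, -0.049, 0.02, 0.0], 'eef_pos': [0.303, -0.603, 0.205], 'eef_rot': [[0.893, 0.449, -0.001], [0.449, -0.893, 0.001], [-0.0, -0.001, -1.0]], 'force': [0.595, 0.033, -0.141], 'wrist_torque': [0.024, 0.052, 0.002], 'grasp_force': 0.0, 'grip_width': 0.998}
top [[454.0, 0.0, 258.8], [0.0, 454.0, 188.4], [0.0, 0.0, 1.0]] [0.4559, 0.0188, 1.1875] [[0.001, -0.9905, 0.1374], [-0.9996, -0.0047, -0.0263], [0.0267, -0.1373, -0.9902]]
tray3 0.71 [250.8, 171.8] 203
tray3 0.58 [190.9, 240.5] 4681
tray3 0.58 [317.3, 241.9] 3419
tray2 0.71 [250.8, 171.8] 203
tray2 0.58 [190.9, 240.5] 4681
tray2 0.58 [317.3, 241.9] 3419
bearing 0.64 [304.8, 171.6] 386
sleeve 0.65 [250.8, 163.1] 210
castle_nut 0.81 [408.5, 209.9] 322
gland 0.97 [123.6, 141.9] 414
gland 0.62 [141.4, 172.9] 386
gland 0.36 [251.2, 162.9] 231
plug 0.57 [361.7, 145.0] 336
plug 0.53 [355.3, 178.9] 342
v_block 0.67 [88.6, 201.3] 500
side [[478.4, 0.0, 252.9], [0.0, 478.4, 199.2], [0.0, 0.0, 1.0]] [0.3445, 1.0675, 0.6983] [[-0.9708, -0.1373, 0.1969], [-0.2394, 0.4903, -0.8381], [0.0185, -0.8607, -0.5088]]
tray3 0.9 [280.8, 260.8] 3577
tray3 0.63 [304.4, 194.2] 1460
tray2 0.9 [280.8, 260.8] 3577
tray2 0.63 [304.4, 194.2] 1460
bearing 0.53 [238.9, 184.9] 310
sleeve 0.79 [224.5, 205.8] 334
castle_nut 0.67 [288.7, 154.2] 156
castle_nut 0.53 [305.7, 193.9] 1472
gland 0.96 [143.4, 284.8] 543
gland 0.76 [199.4, 275.5] 502
plug 0.74 [258.1, 161.9] 225
plug 0.73 [229.8, 161.0] 229
grease_tin 0.74 [211.2, 230.6] 854
v_block 0.9 [211.1, 318.2] 888
```

View pics/top0.png

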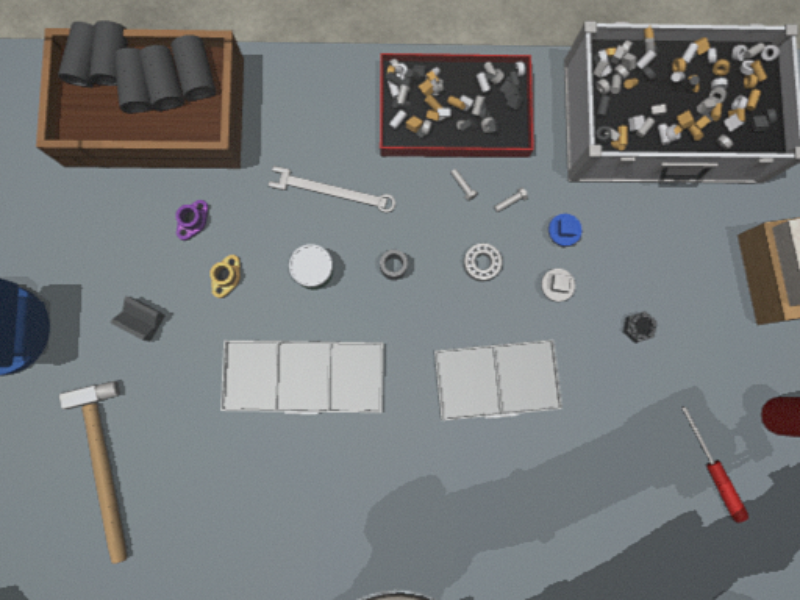

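View pics/side0.png

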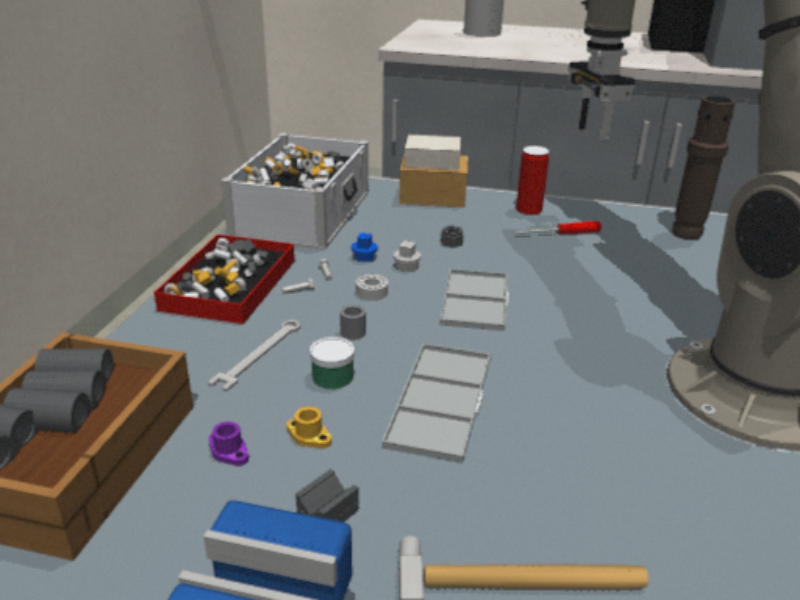

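```bash
cat > h.py <<'E'
from cell import *
import cv2,numpy as np
from scipy.optimize import minimize
def circ(r,n=40):
    a=np.linspace(0,2*np.pi,n,endpoint=False); return np.c_[r*np.cos(a),r*np.sin(a)]
def rect(a,b): return np.array([[a,b],[-a,b],[-a,-b],[a,-b]])/2
def prism(p,z0,z1): return np.vstack([np.c_[p,np.full(len(p),z)] for z in(z0,z1)])
ah=np.radians(np.arange(30,390,60)); hexa=np.c_[np.cos(ah),np.sin(ah)]*.023/np.cos(np.pi/6)
oval=np.vstack([circ(.023),circ(.011)+[.027,0],circ(.011)-[.027,0]])
M=dict(bearing=[prism(circ(.031),0,.024)],sleeve=[prism(circ(.0225),0,.045)],
 castle_nut=[prism(hexa,0,.024),prism(circ(.021),.024,.033)],
 gland=[prism(oval,0,.010),prism(circ(.019),.01,.038)],
 plug=[prism(circ(.021),0,.02),prism(circ(.028),.02,.028),prism(rect(.026,.026),.028,.052)],
 grease_tin=[prism(circ(.0345),0,.054)],v_block=[prism(rect(.06,.05),0,.04)],
 tray3=[prism(rect(.115,.262),0,.0125)],tray2=[prism(rect(.115,.2),0,.0125)])
def proj(p,X,tool=None):
    if "eye" in p: R,e=np.array(p["orientation"]),np.array(p["eye"])
    else:
        R0,t0=tool; H=np.array(p["hand_eye"]); R=R0@H[:3,:3]; e=R0@H[:3,3]+t0
    c=(X-e)@R; K=np.array(p["K"])
    if "eye" in p: uv=c[:,:2]/c[:,2:]
    else:
        r=np.linalg.norm(c[:,:2],axis=1); uv=c[:,:2]/r[:,None]*np.arctan2(r,c[:,2])[:,None]
    return uv*[K[0,0],K[1,1]]+K[:2,2]
def place(P,v):
    c,s=np.cos(v[2]),np.sin(v[2]); return P@np.array([[c,s,0],[-s,c,0],[0,0,1]])+[v[0],v[1],v[3] if len(v)>3 else 0]
S=4
def sil(p,name,v,tool=None):
    m=np.zeros((384*S,512*S),np.uint8)
    for P in M[name]:
        h=cv2.convexHull(((proj(p,place(P,v),tool)+.5)*S*16).astype(np.int32)); cv2.fillConvexPoly(m,h,1,shift=4)
    return cv2.resize(m.astype(np.float32),(512,384),interpolation=cv2.INTER_AREA)
def fit(name,views,x0,yaws=(0,),z=0.):
    best=None
    def c(q):
        L=0
        for p,reg,tool in views:
            m=sil(p,name,[q[0],q[1],q[2],z],tool); L+=1-np.minimum(m,reg).sum()/np.maximum(m,reg).sum()
        return L/len(views)
    for y in yaws:
        s=np.array([[0,0,0],[.02,0,.1],[0,.02,-.1],[-.01,-.01,.25]])
        r=minimize(c,[x0[0],x0[1],y],method="Nelder-Mead",options=dict(initial_simplex=s+[x0[0],x0[1],y],xatol=2e-4,fatol=1e-4,maxiter=150))
        if best is None or r.fun<best.fun: best=r
    return best
def pick(p,t,uv,rad=15):
    for d in outline_of(p,t):
        if np.hypot(*(np.array(d["uv"])-uv))<rad: return d["region"].astype(np.float32)
def ground(p,uv,z):
    d=np.array(p["orientation"])@np.linalg.solve(p["K"],[*uv,1]); e=np.array(p["eye"]); return (e+d*(z-e[2])/d[2])[:2]
E
cat > loc.py <<'E'
from h import *
T,Sd=camera("top"),camera("side")
D=dict(tray3=[(190.9,240.5),(280.8,260.8)],tray2=[(317.3,241.9),(304.4,194.2)],bearing=[(304.8,171.6),(238.9,184.9)],
sleeve=[(250.8,163.1),(224.5,205.8)],castle_nut=[(408.5,209.9),(288.7,154.2)],gland=[(141.4,172.9),(199.4,275.5)],
plug=[(355.3,178.9),(258.1,161.9)],grease_tin=[(199,169),(211,230)],v_block=[(88.6,201.3),(211.1,318.2)])
for n,(a,b) in D.items():
    A,B=pick(T,n,a),pick(Sd,n,b)
    x0=ground(T,a,.015)
    yw=dict(gland=(0,.8,-.8,1.57),castle_nut=(0,.5),plug=(0,.8),v_block=(0,.8,-.8,1.57)).get(n,(0,))
    o=[n]
    for V in ([(T,A,None)],[(Sd,B,None)],[(T,A,None),(Sd,B,None)]):
        V=[v for v in V if v[1] is not None]
        if V: r=fit(n,V,x0,yw); o+=[np.round(r.x[:2],4).tolist(),round(np.degrees(r.x[2]),1),round(r.fun,3)]
    print(*o)
E
python3 loc.py
```

```text
tray3 [0.4837, 0.1563] -0.6 0.025 [0.4859, 0.1571] -0.4 0.053 [0.4843, 0.1565] -0.8 0.043
tray2 [0.4782, -0.166] 5.2 0.032 [0.4818, -0.1624] 5.4 0.039 [0.48, -0.165] 4.7 0.051
bearing [0.6778, -0.1382] 7.4 0.057 [0.6778, -0.1382] 7.4 0.057
sleeve [0.6675, 0.0079] 2.4 0.424 [0.6714, 0.0101] 4.3 0.109 [0.6704, 0.0091] 3.4 0.285
castle_nut [0.5668, -0.4047] 20.1 0.055 [0.5703, -0.4041] 8.7 0.128 [0.5674, -0.4038] 27.9 0.136
gland [0.6515, 0.29] -20.8 0.113 [0.6516, 0.2895] -19.1 0.056 [0.6518, 0.2898] -19.5 0.086
plug [0.6357, -0.2668] 50.6 0.105 [0.6392, -0.2647] 3.2 0.075 [0.638, -0.2663] 4.8 0.113
grease_tin [0.6624, 0.143] 4.7 0.062 [0.6645, 0.1434] -2.1 0.055 [0.6633, 0.1434] 4.3 0.065
v_block [0.5763, 0.4251] 62.6 0.118 [0.5804, 0.422] 54.6 0.23 [0.5775, 0.4257] 62.7 0.193
```

```bash
python3 - <<'E'
from h import *
p=camera("wrist"); print(np.round(p["K"],1).tolist(),np.round(p["hand_eye"],4).tolist(),[k for k in p])
import cell; print([k for k in dir(cell) if not k.startswith("__")]); print(getattr(cell,"tcp_to_grasp",None))
E
```

```text
[[297.3, 0.0, 263.3], [0.0, 297.3, 189.4], [0.0, 0.0, 1.0]] [[-0.0002, -0.9626, -0.271, 0.0804], [1.0, -0.0003, 0.0004, 0.0003], [-0.0004, -0.271, 0.9626, -0.1803], [0.0, 0.0, 0.0, 1.0]] ['frame', 'K', 'hand_eye', 'shot']
['PlanningError', 'camera', 'outline_of', 'sense', 'sign_off', 'tcp_to_grasp']
-0.0188
```

>>> {"name": "carry_out", "arguments": {
  "deltas": [
    {"delta_pos":[0,0,0],"rot":[0,0,-7.9],"hand":1},
    {"delta_pos":[0,0,0],"rot":[0,0,-7.9],"hand":1},
    {"delta_pos":[0,0,0],"rot":[0,0,-7.9],"hand":1},
    {"delta_pos":[0,0,0],"rot":[0,0,-7.9],"hand":1}
  ]
}}

```text
time: 2.45
eef_pos: [0.3031, -0.603, 0.2055]
eef_rot: [[0.521, 0.854, -0.0], [0.854, -0.521, 0.0], [0.0, -0.0, -1.0]]
force: [-0.0, -0.1, 0.1]
grip_width: 1.001
grasp_force: 0.0
```

>>> {"name": "carry_out", "arguments": {
  "deltas": [
    {"delta_pos":[0,0,0],"rot":[0,0,-7.9],"hand":1},
    {"delta_pos":[0,0,0],"rot":[0,0,-7.9],"hand":1},
    {"delta_pos":[0,0,0],"rot":[0,0,-7.9],"hand":1},
    {"delta_pos":[0,0,0],"rot":[0,0,-8.0],"hand":1},
    {"delta_pos":[0,0,0],"rot":[0,0,0],"hand":1}
  ]
}}

```text
time: 2.95
eef_pos: [0.303, -0.6031, 0.2054]
eef_rot: [[-0.002, 1.0, 0.0], [1.0, 0.002, 0.0], [0.0, 0.0, -1.0]]
force: [0.5, -0.3, -0.1]
grip_width: 0.999
grasp_force: 0.0
```

>>> {"name": "carry_out", "arguments": {
  "deltas": [
    {"delta_pos":[2,2,0],"rot":[0,0,0],"hand":1},
    {"delta_pos":[2,2,0],"rot":[0,0,0],"hand":1},
    {"delta_pos":[2,2,0],"rot":[0,0,0],"hand":1},
    {"delta_pos":[2,2,0],"rot":[0,0,0],"hand":1},
    {"delta_pos":[2,2,0],"rot":[0,0,0],"hand":1}
  ]
}}

```text
time: 3.45
eef_pos: [0.4039, -0.5023, 0.2055]
eef_rot: [[0.005, 1.0, 0.0], [1.0, -0.005, -0.0], [-0.0, 0.0, -1.0]]
force: [-0.7, 0.3, -0.4]
grip_width: 1.005
grasp_force: 0.0
```

>>> {"name": "carry_out", "arguments": {
  "deltas": [
    {"delta_pos":[3,2.3,0],"rot":[0,0,0],"hand":1},
    {"delta_pos":[3,2.3,0],"rot":[0,0,0],"hand":1},
    {"delta_pos":[3,2.3,0],"rot":[0,0,0],"hand":1},
    {"delta_pos":[3,2.3,0],"rot":[0,0,0],"hand":1},
    {"delta_pos":[3,2.3,0],"rot":[0,0,0],"hand":1}
  ]
}}

```text
time: 3.95
eef_pos: [0.519, -0.3519, 0.2056]
eef_rot: [[0.005, 1.0, 0.0], [1.0, -0.005, -0.0], [-0.0, 0.0, -1.0]]
force: [0.7, -0.1, 0.8]
grip_width: 0.998
grasp_force: 0.0
```

>>> {"name": "carry_out", "arguments": {
  "deltas": [
    {"delta_pos":[3,2.3,0],"rot":[0,0,0],"hand":1},
    {"delta_pos":[3,2.3,0],"rot":[0,0,0],"hand":1},
    {"delta_pos":[3,2,0],"rot":[0,0,0],"hand":1},
    {"delta_pos":[2,1,0],"rot":[0,0,0],"hand":1},
    {"delta_pos":[0,0,0],"rot":[0,0,0],"hand":1}
  ]
}}

```text
time: 4.45
eef_pos: [0.596, -0.2391, 0.2055]
eef_rot: [[-0.0, 1.0, 0.001], [1.0, 0.0, 0.002], [0.002, 0.001, -1.0]]
force: [-0.3, 0.4, -0.3]
grip_width: 1.003
grasp_force: 0.0
```

```bash
cat > wl.py <<'E'
from h import *
import sys
G=dict(bearing=(.6778,-.1382,0),sleeve=(.671,.0095,0),castle_nut=(.568,-.404,.35),gland=(.6518,.2898,-.34),plug=(.638,-.266,.08),tray3=(.4843,.1565,-.012),tray2=(.48,-.165,.085))
s=sense(); tool=(np.array(s["eef_rot"]),np.array(s["eef_pos"])); p=camera("wrist"); cv2.imwrite("pics/"+sys.argv[1],p["frame"])
print("tcp",np.round(tool[1],4),s["time"])
for n in sys.argv[2:]:
    g=G[n]; u=proj(p,np.array([[g[0],g[1],.015]]),tool)[0]
    m=pick(p,n,u,40); print(n,"exp",u.round(),m is not None,end=" ")
    if m is not None:
        r=fit(n,[(p,m,tool)],g[:2],dict(castle_nut=(0,.26,.52),plug=(0,.4,.8),gland=(-.34,)).get(n,(g[2],))); print(np.round(r.x[:2],4),round(np.degrees(r.x[2]),1),round(r.fun,3),end="")
    print()
E
python3 wl.py w1.png bearing sleeve plug castle_nut tray2 tray3
```

```text
tcp [ 0.596  -0.2391  0.2055] 4.45
bearing exp [328.  92.] True [ 0.6773 -0.1444] 7.7 0.173
sleeve exp [321. -17.] True [0.6711 0.0075] 3.4 0.09
plug exp [294. 191.] True [ 0.6375 -0.269 ] 4.6 0.036
castle_nut exp [243. 281.] True [ 0.5684 -0.407 ] 16.5 0.157
tray2 exp [171. 115.] True [ 0.4792 -0.167 ] 5.4 0.035
tray3 exp [183. -96.] False
```

View pics/w1.png

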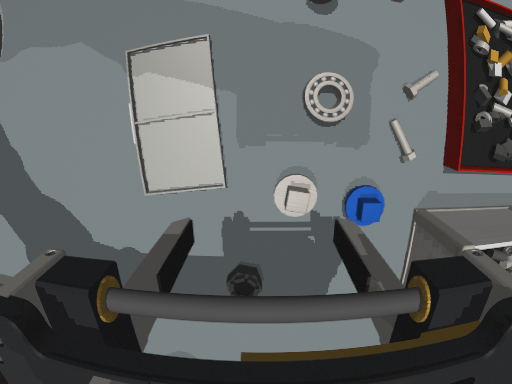

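>>> {"name": "carry_out", "arguments": {
  "deltas": [
    {"delta_pos":[3,2.5,0],"rot":[0,0,0],"hand":1},
    {"delta_pos":[3,2.5,0],"rot":[0,0,0],"hand":1},
    {"delta_pos":[2.5,2,0],"rot":[0,0,0],"hand":1},
    {"delta_pos":[1.4,1.2,0],"rot":[0,0,0],"hand":1},
    {"delta_pos":[0,0,0],"rot":[0,0,0],"hand":1}
  ]
}}

```text
time: 5.3
eef_pos: [0.6773, -0.142, 0.2052]
eef_rot: [[-0.002, 1.0, 0.0], [1.0, 0.002, 0.001], [0.001, 0.0, -1.0]]
force: [-0.4, 0.5, 0.1]
grip_width: 0.998
grasp_force: 0.0
```

```bash
python3 wl.py w2.png bearing sleeve plug tray2 tray3
python3 - <<'E'
import cv2,numpy as np
from h import *
s=sense();p=camera("top")
for d in outline_of(p,"bearing"): print(d["confidence"],d["uv"],ground(p,d["uv"],.02))
p=camera("side")
for d in outline_of(p,"bearing"): print(d["confidence"],d["uv"],ground(p,d["uv"],.02))
E
```

```text
tcp [ 0.6773 -0.142   0.2052] 5.3
bearing exp [263. 168.] True [ 0.6778 -0.1438] 7.0 0.181
sleeve exp [257.  51.] True [0.6701 0.0069] 5.1 0.272
plug exp [234. 257.] True [ 0.6368 -0.2697] 5.6 0.071
tray2 exp [121. 188.] True [ 0.4775 -0.1672] 4.9 0.059
tray3 exp [124. -35.] False 
0.81 [303.4, 167.3] [ 0.67428453 -0.12916378]
0.6 [306.4, 192.5] [ 0.46838695 -0.1278148 ]
0.53 [239.6, 185.5] [ 0.66349562 -0.115774  ]
```

View pics/w2.png

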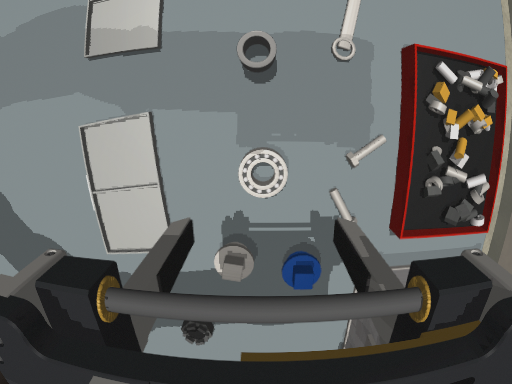

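>>> {"name": "carry_out", "arguments": {
  "deltas": [
    {"delta_pos":[0,0,4],"rot":[0,0,0],"hand":1},
    {"delta_pos":[0,0,4],"rot":[0,0,0],"hand":1},
    {"delta_pos":[0,0,4],"rot":[0,0,0],"hand":1},
    {"delta_pos":[0,0,3],"rot":[0,0,0],"hand":1},
    {"delta_pos":[0,0,2],"rot":[0,0,0],"hand":1}
  ]
}}

```text
time: 6.3
eef_pos: [0.675, -0.1442, 0.033]
eef_rot: [[0.0, 1.0, -0.002], [1.0, -0.0, 0.0], [0.0, -0.002, -1.0]]
force: [0.7, -1.5, -0.1]
grip_width: 1.003
grasp_force: 0.0
```

>>> {"name": "carry_out", "arguments": {
  "deltas": [
    {"delta_pos":[0,0,1.5],"rot":[0,0,0],"hand":1},
    {"delta_pos":[0,0,1.2],"rot":[0,0,0],"hand":1},
    {"delta_pos":[0,0,0.4],"rot":[0,0,0],"hand":1},
    {"delta_pos":[0,0,0],"rot":[0,0,0],"hand":1}
  ]
}}

```text
time: 6.7
eef_pos: [0.6764, -0.1442, 0.0046]
eef_rot: [[0.0, 1.0, 0.0], [1.0, -0.0, 0.0], [0.0, 0.0, -1.0]]
force: [-0.8, 0.7, -0.3]
grip_width: 0.999
grasp_force: 0.0
```

>>> {"name": "carry_out", "arguments": {
  "deltas": [
    {"delta_pos":[0,0,0],"rot":[0,0,0],"hand":0},
    {"delta_pos":[0,0,0],"rot":[0,0,0],"hand":0},
    {"delta_pos":[0,0,0],"rot":[0,0,0],"hand":0},
    {"delta_pos":[0,0,0],"rot":[0,0,0],"hand":0},
    {"delta_pos":[0,0,0],"rot":[0,0,0],"hand":0}
  ]
}}

```text
time: 7.2
eef_pos: [0.6765, -0.1442, 0.0048]
eef_rot: [[0.0, 1.0, 0.0], [1.0, -0.0, -0.0], [-0.0, 0.0, -1.0]]
force: [-0.5, -0.8, 2.2]
grip_width: 0.655
grasp_force: 30.0
```

>>> {"name": "carry_out", "arguments": {
  "deltas": [
    {"delta_pos":[0,0,0],"rot":[0,0,0],"hand":0},
    {"delta_pos":[0,0,0],"rot":[0,0,0],"hand":0}
  ]
}}

```text
time: 7.4
eef_pos: [0.6765, -0.1442, 0.0049]
eef_rot: [[0.0, 1.0, 0.0], [1.0, -0.0, -0.0], [-0.0, 0.0, -1.0]]
force: [-0.8, 0.1, 5.7]
grip_width: 0.653
grasp_force: 30.0
```

>>> {"name": "carry_out", "arguments": {
  "deltas": [
    {"delta_pos":[0,0,-1],"rot":[0,0,0],"hand":0},
    {"delta_pos":[0,0,-3],"rot":[0,0,0],"hand":0},
    {"delta_pos":[0,0,-4],"rot":[0,0,0],"hand":0},
    {"delta_pos":[1,-1,0],"rot":[0,0,0],"hand":0},
    {"delta_pos":[2.6,-2.4,0],"rot":[0,0,0],"hand":0}
  ]
}}

```text
time: 7.9
eef_pos: [0.6431, -0.11, 0.0855]
eef_rot: [[0.003, 1.0, 0.003], [1.0, -0.003, -0.001], [-0.001, 0.003, -1.0]]
force: [0.2, 1.0, -4.5]
grip_width: 0.652
grasp_force: 30.0
```

>>> {"name": "carry_out", "arguments": {
  "deltas": [
    {"delta_pos":[2.6,-2.4,0],"rot":[0,0,0],"hand":0},
    {"delta_pos":[2.6,-2.4,0],"rot":[0,0,0],"hand":0},
    {"delta_pos":[2.6,-2.4,0],"rot":[0,0,0],"hand":0},
    {"delta_pos":[2.6,-2.4,0],"rot":[0,0,0],"hand":0},
    {"delta_pos":[2.6,-2.4,0],"rot":[0,0,0],"hand":0}
  ]
}}

```text
time: 8.4
eef_pos: [0.5204, 0.0229, 0.0842]
eef_rot: [[0.0, 1.0, -0.001], [1.0, -0.0, -0.0], [-0.0, -0.001, -1.0]]
force: [0.5, 0.8, -3.7]
grip_width: 0.653
grasp_force: 30.0
```

>>> {"name": "carry_out", "arguments": {
  "deltas": [
    {"delta_pos":[2.6,-2.4,0],"rot":[0,0,0],"hand":0},
    {"delta_pos":[2,-1.6,0],"rot":[0,0,0],"hand":0},
    {"delta_pos":[0,0,0],"rot":[0,0,0],"hand":0},
    {"delta_pos":[0,0,0],"rot":[0,0,0],"hand":0}
  ]
}}

```text
time: 8.8
eef_pos: [0.4819, 0.0681, 0.0845]
eef_rot: [[-0.001, 1.0, -0.0], [1.0, 0.001, -0.0], [-0.0, -0.0, -1.0]]
force: [0.8, -0.5, -3.8]
grip_width: 0.653
grasp_force: 30.0
```

```bash
python3 wl.py w3.png tray3 sleeve; python3 -c "
from h import *
p=camera('top');cv2.imwrite('pics/t3.png',cv2.resize(p['frame'][150:330,80:400],None,fx=2.5,fy=2.5))"
```

```text
tcp [0.4819 0.0681 0.0845] 8.8
tray3 exp [265.  97.] False 
sleeve exp [438. 250.] True [0.6705 0.0076] 3.2 0.248
```

View pics/w3.png

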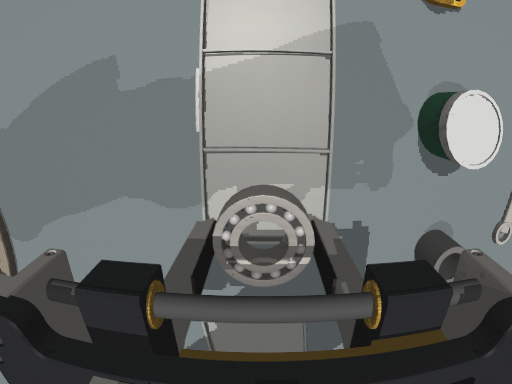

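```bash
cat >> h.py <<'E'
def wground(p,tool,uv,z):
    K=np.array(p["K"]); q=(np.array(uv)-K[:2,2])/K[0,0]; a=np.hypot(*q)
    d=np.array([*(q/a*np.sin(a)),np.cos(a)]); H=np.array(p["hand_eye"])
    d=tool[0]@H[:3,:3]@d; e=tool[0]@H[:3,3]+tool[1]; return (e+d*(z-e[2])/d[2]).round(4)[:2]
E
python3 -c "
from h import *
s=sense();t=(np.array(s['eef_rot']),np.array(s['eef_pos']));p=camera('wrist')
for u in [(266,151),(266,53),(205,151),(204,53),(330,151),(332,53)]: print(u,wground(p,t,u,.0125))
for u in [(252,238)]: print(u,wground(p,t,u,s['eef_pos'][2]+.019))"
```

```text
(266, 151) [0.4864 0.1095]
(266, 53) [0.4865 0.1934]
(205, 151) [0.4336 0.11  ]
(204, 53) [0.4342 0.1951]
(330, 151) [0.5421 0.11  ]
(332, 53) [0.5425 0.1954]
(252, 238) [0.4773 0.0709]
```

>>> {"name": "carry_out", "arguments": {
  "deltas": [
    {"delta_pos":[-0.3,0.4,1],"rot":[0,0,0],"hand":0},
    {"delta_pos":[0,0,2],"rot":[0,0,0],"hand":0},
    {"delta_pos":[0,0,2],"rot":[0,0,0],"hand":0},
    {"delta_pos":[0,0,1],"rot":[0,0,0],"hand":0},
    {"delta_pos":[0,0,0.5],"rot":[0,0,0],"hand":0}
  ]
}}

```text
time: 9.55
eef_pos: [0.4859, 0.0646, 0.0182]
eef_rot: [[0.0, 1.0, -0.002], [1.0, -0.0, -0.0], [-0.0, -0.002, -1.0]]
force: [0.1, -0.7, -3.7]
grip_width: 0.654
grasp_force: 30.0
```

>>> {"name": "carry_out", "arguments": {
  "deltas": [
    {"delta_pos":[0,0,0.5],"rot":[0,0,0],"hand":0},
    {"delta_pos":[0,0,0.3],"rot":[0,0,0],"hand":0},
    {"delta_pos":[0,0,0.3],"rot":[0,0,0],"hand":0},
    {"delta_pos":[0,0,0],"rot":[0,0,0],"hand":0},
    {"delta_pos":[0,0,0],"rot":[0,0,0],"hand":0}
  ]
}}

```text
time: 10.05
eef_pos: [0.4865, 0.0649, 0.0088]
eef_rot: [[0.0, 1.0, 0.0], [1.0, -0.0, 0.0], [0.0, 0.0, -1.0]]
force: [-0.5, -0.0, -4.3]
grip_width: 0.653
grasp_force: 30.0
```

>>> {"name": "carry_out", "arguments": {
  "deltas": [
    {"delta_pos":[0,0,0.1],"rot":[0,0,0],"hand":0},
    {"delta_pos":[0,0,0.05],"rot":[0,0,0],"hand":0},
    {"delta_pos":[0,0,0],"rot":[0,0,0],"hand":0}
  ]
}}

```text
time: 10.35
eef_pos: [0.4865, 0.0649, 0.0072]
eef_rot: [[0.0, 1.0, 0.0], [1.0, -0.0, -0.0], [-0.0, 0.0, -1.0]]
force: [-1.4, -0.4, 1.7]
grip_width: 0.655
grasp_force: 30.0
```

>>> {"name": "carry_out", "arguments": {
  "deltas": [
    {"delta_pos":[0,0,0],"rot":[0,0,0],"hand":0.68},
    {"delta_pos":[0,0,0],"rot":[0,0,0],"hand":0.78},
    {"delta_pos":[0,0,0],"rot":[0,0,0],"hand":0.78},
    {"delta_pos":[0,0,0],"rot":[0,0,0],"hand":0.78},
    {"delta_pos":[0,0,-0.5],"rot":[0,0,0],"hand":0.78}
  ]
}}

```text
time: 10.85
eef_pos: [0.4859, 0.0649, 0.0118]
eef_rot: [[0.0, 1.0, -0.001], [1.0, -0.0, -0.0], [-0.0, -0.001, -1.0]]
force: [-0.8, -0.6, 0.3]
grip_width: 0.779
grasp_force: 0.0
```

>>> {"name": "carry_out", "arguments": {
  "deltas": [
    {"delta_pos":[0,0,-2],"rot":[0,0,0],"hand":0.78},
    {"delta_pos":[0,0,-4],"rot":[0,0,0],"hand":0.78},
    {"delta_pos":[0,0,-4],"rot":[0,0,0],"hand":1},
    {"delta_pos":[0,0,-4],"rot":[0,0,0],"hand":1},
    {"delta_pos":[0,0,0],"rot":[0,0,0],"hand":1}
  ]
}}

```text
time: 11.35
eef_pos: [0.4888, 0.0655, 0.1572]
eef_rot: [[0.0, 1.0, 0.007], [1.0, -0.0, 0.001], [0.001, 0.007, -1.0]]
force: [-0.2, 0.2, -0.5]
grip_width: 0.987
grasp_force: 0.0
```

>>> {"name": "carry_out", "arguments": {
  "deltas": [
    {"delta_pos":[-1,3,0],"rot":[0,0,0],"hand":1},
    {"delta_pos":[-1.2,4,0],"rot":[0,0,0],"hand":1},
    {"delta_pos":[-1.2,4,0],"rot":[0,0,0],"hand":1},
    {"delta_pos":[-1.2,4,0],"rot":[0,0,0],"hand":1},
    {"delta_pos":[-1.1,3.2,0],"rot":[0,0,0],"hand":1}
  ]
}}

```text
time: 11.85
eef_pos: [0.67, 0.007, 0.1516]
eef_rot: [[0.001, 1.0, -0.0], [1.0, -0.001, 0.0], [0.0, -0.0, -1.0]]
force: [-0.4, 0.5, -0.5]
grip_width: 1.001
grasp_force: 0.0
```

>>> {"name": "carry_out", "arguments": {
  "deltas": [
    {"delta_pos":[0,0,0],"rot":[0,0,0],"hand":1},
    {"delta_pos":[0,0,0],"rot":[0,0,0],"hand":1}
  ]
}}

```text
time: 12.05
eef_pos: [0.668, 0.0078, 0.1511]
eef_rot: [[0.001, 1.0, -0.001], [1.0, -0.001, 0.0], [0.0, -0.001, -1.0]]
force: [-1.3, 0.4, -0.6]
grip_width: 1.002
grasp_force: 0.0
```

```bash
python3 wl.py w4.png sleeve bearing tray2
python3 - <<'E'
from h import *
p=camera("top")
for d in outline_of(p,"bearing"): print(d["confidence"],d["uv"],ground(p,d["uv"],.02))
for d in outline_of(p,"tray3"): print(d["confidence"],d["uv"],ground(p,d["uv"],.01))
E
```

```text
tcp [0.668  0.0078 0.1511] 12.05
sleeve exp [265. 179.] True [0.6708 0.0059] 4.3 0.222
bearing exp [270. 292.] False 
tray2 exp [130. 300.] False 
0.82 [225.8, 237.4] [0.49117026 0.07189686]
0.87 [350.5, 233.7] [ 0.50161647 -0.25094893]
0.63 [189.0, 241.4] [0.48108841 0.16656082]
0.5 [143.2, 172.4] [0.66009555 0.28979184]
```

View pics/w4.png

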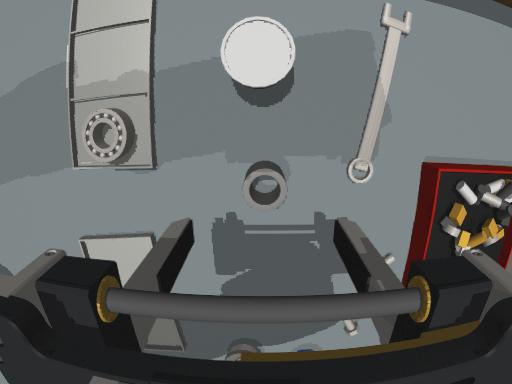

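>>> {"name": "carry_out", "arguments": {
  "deltas": [
    {"delta_pos":[-0.1,0.2,3],"rot":[0,0,0],"hand":1},
    {"delta_pos":[0,0,4],"rot":[0,0,0],"hand":1},
    {"delta_pos":[0,0,4],"rot":[0,0,0],"hand":1},
    {"delta_pos":[0,0,2],"rot":[0,0,0],"hand":1},
    {"delta_pos":[0,0,1],"rot":[0,0,0],"hand":1}
  ]
}}

```text
time: 12.9
eef_pos: [0.669, 0.0069, 0.0099]
eef_rot: [[-0.0, 1.0, -0.003], [1.0, 0.0, -0.0], [-0.0, -0.003, -1.0]]
force: [0.1, 0.0, 0.2]
grip_width: 1.003
grasp_force: 0.0
```

>>> {"name": "carry_out", "arguments": {
  "deltas": [
    {"delta_pos":[0,0,0],"rot":[0,0,0],"hand":1},
    {"delta_pos":[0,0,0],"rot":[0,0,0],"hand":0},
    {"delta_pos":[0,0,0],"rot":[0,0,0],"hand":0},
    {"delta_pos":[0,0,0],"rot":[0,0,0],"hand":0},
    {"delta_pos":[0,0,0],"rot":[0,0,0],"hand":0}
  ]
}}

```text
time: 13.4
eef_pos: [0.6707, 0.0068, 0.0129]
eef_rot: [[0.0, 1.0, 0.001], [1.0, -0.0, -0.0], [-0.0, 0.001, -1.0]]
force: [1.0, 0.5, -0.0]
grip_width: 0.698
grasp_force: 0.0
```

>>> {"name": "carry_out", "arguments": {
  "deltas": [
    {"delta_pos":[0,0,0],"rot":[0,0,0],"hand":0},
    {"delta_pos":[0,0,0],"rot":[0,0,0],"hand":0},
    {"delta_pos":[0,0,0],"rot":[0,0,0],"hand":0},
    {"delta_pos":[0,0,0],"rot":[0,0,0],"hand":0}
  ]
}}

```text
time: 13.8
eef_pos: [0.6702, 0.0068, 0.012]
eef_rot: [[0.0, 1.0, -0.0], [1.0, -0.0, 0.0], [0.0, -0.0, -1.0]]
force: [-1.6, -0.6, 2.8]
grip_width: 0.473
grasp_force: 30.0
```

>>> {"name": "carry_out", "arguments": {
  "deltas": [
    {"delta_pos":[0,0,-1],"rot":[0,0,0],"hand":0},
    {"delta_pos":[0,0,-3],"rot":[0,0,0],"hand":0},
    {"delta_pos":[0,0,-4],"rot":[0,0,0],"hand":0},
    {"delta_pos":[0.5,-1.4,0],"rot":[0,0,0],"hand":0},
    {"delta_pos":[2,-3,0],"rot":[0,0,0],"hand":0}
  ]
}}

```text
time: 14.3
eef_pos: [0.628, 0.0299, 0.0936]
eef_rot: [[0.004, 1.0, 0.003], [1.0, -0.004, -0.001], [-0.0, 0.003, -1.0]]
force: [-0.3, 0.3, -4.0]
grip_width: 0.474
grasp_force: 30.0
```

>>> {"name": "carry_out", "arguments": {
  "deltas": [
    {"delta_pos":[2.5,-3,0],"rot":[0,0,0],"hand":0},
    {"delta_pos":[2.5,-3,0],"rot":[0,0,0],"hand":0},
    {"delta_pos":[2.5,-3,0],"rot":[0,0,0],"hand":0},
    {"delta_pos":[2.5,-3,0],"rot":[0,0,0],"hand":0},
    {"delta_pos":[2,-2,0],"rot":[0,0,0],"hand":0}
  ]
}}

```text
time: 14.8
eef_pos: [0.4843, 0.1531, 0.0925]
eef_rot: [[-0.001, 1.0, 0.0], [1.0, 0.001, -0.0], [-0.0, 0.0, -1.0]]
force: [-0.1, 0.9, -2.7]
grip_width: 0.472
grasp_force: 30.0
```

>>> {"name": "carry_out", "arguments": {
  "deltas": [
    {"delta_pos":[0,0,0],"rot":[0,0,0],"hand":0},
    {"delta_pos":[0,0,0],"rot":[0,0,0],"hand":0}
  ]
}}

```text
time: 15.0
eef_pos: [0.4865, 0.1521, 0.0926]
eef_rot: [[-0.001, 1.0, 0.001], [1.0, 0.001, -0.0], [-0.0, 0.001, -1.0]]
force: [-0.1, 0.7, -3.5]
grip_width: 0.474
grasp_force: 30.0
```

```bash
python3 wl.py w5.png gland
```

```text
tcp [0.4865 0.1521 0.0926] 15.0
gland exp [435.  58.] True [0.6529 0.2875] -21.5 0.03
```

View pics/w5.png

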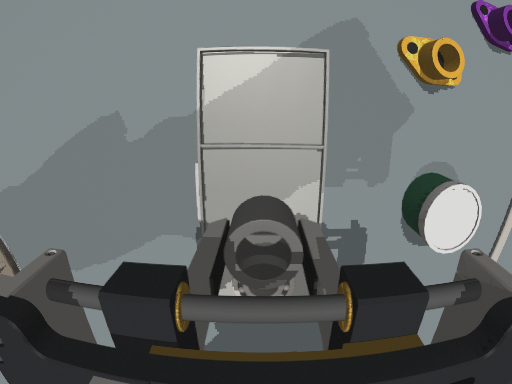

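>>> {"name": "carry_out", "arguments": {
  "deltas": [
    {"delta_pos":[0,0,2],"rot":[0,0,0],"hand":0},
    {"delta_pos":[0,0,2.5],"rot":[0,0,0],"hand":0},
    {"delta_pos":[0,0,1.5],"rot":[0,0,0],"hand":0},
    {"delta_pos":[0,0,0.7],"rot":[0,0,0],"hand":0},
    {"delta_pos":[0,0,0.4],"rot":[0,0,0],"hand":0}
  ]
}}

```text
time: 15.6
eef_pos: [0.4866, 0.1514, 0.0205]
eef_rot: [[0.001, 1.0, -0.001], [1.0, -0.001, -0.0], [-0.0, -0.001, -1.0]]
force: [0.2, -0.8, -3.5]
grip_width: 0.47
grasp_force: 30.0
```

>>> {"name": "carry_out", "arguments": {
  "deltas": [
    {"delta_pos":[0,0,0.3],"rot":[0,0,0],"hand":0},
    {"delta_pos":[0,0,0.2],"rot":[0,0,0],"hand":0},
    {"delta_pos":[0,0,0],"rot":[0,0,0],"hand":0},
    {"delta_pos":[0,0,0],"rot":[0,0,0],"hand":0}
  ]
}}

```text
time: 16.0
eef_pos: [0.4866, 0.152, 0.0164]
eef_rot: [[0.0, 1.0, 0.001], [1.0, -0.0, 0.0], [0.0, 0.001, -1.0]]
force: [0.6, 0.3, -4.3]
grip_width: 0.475
grasp_force: 30.0
```

>>> {"name": "carry_out", "arguments": {
  "deltas": [
    {"delta_pos":[0,0,0.1],"rot":[0,0,0],"hand":0},
    {"delta_pos":[0,0,0.1],"rot":[0,0,0],"hand":0},
    {"delta_pos":[0,0,0],"rot":[0,0,0],"hand":0},
    {"delta_pos":[0,0,0],"rot":[0,0,0],"hand":0.5},
    {"delta_pos":[0,0,0],"rot":[0,0,0],"hand":0.65}
  ]
}}

```text
time: 16.5
eef_pos: [0.4866, 0.152, 0.0142]
eef_rot: [[0.0, 1.0, 0.0], [1.0, -0.0, 0.0], [0.0, 0.0, -1.0]]
force: [-0.5, -0.1, -1.6]
grip_width: 0.554
grasp_force: 0.0
```

>>> {"name": "carry_out", "arguments": {
  "deltas": [
    {"delta_pos":[0,0,0],"rot":[0,0,0],"hand":0.65},
    {"delta_pos":[0,0,0],"rot":[0,0,0],"hand":0.65},
    {"delta_pos":[0,0,-1],"rot":[0,0,0],"hand":0.65},
    {"delta_pos":[0,0,-3],"rot":[0,0,0],"hand":0.65},
    {"delta_pos":[0,0,-4],"rot":[0,0,0],"hand":1}
  ]
}}

```text
time: 17.0
eef_pos: [0.4851, 0.1517, 0.0943]
eef_rot: [[-0.0, 1.0, -0.003], [1.0, 0.0, -0.0], [-0.0, -0.003, -1.0]]
force: [-0.4, 0.6, 1.0]
grip_width: 0.702
grasp_force: 0.0
```

>>> {"name": "carry_out", "arguments": {
  "deltas": [
    {"delta_pos":[0,0,-4],"rot":[0,0,0],"hand":1},
    {"delta_pos":[0,0,-2],"rot":[0,0,0],"hand":1},
    {"delta_pos":[-2,0,0],"rot":[0,0,0],"hand":1},
    {"delta_pos":[-4,0,0],"rot":[0,0,0],"hand":1},
    {"delta_pos":[-4,0,0],"rot":[0,0,0],"hand":1}
  ]
}}

```text
time: 17.5
eef_pos: [0.4862, 0.0512, 0.155]
eef_rot: [[-0.001, 1.0, 0.001], [1.0, 0.001, 0.0], [0.0, 0.001, -1.0]]
force: [0.7, -0.4, -0.0]
grip_width: 0.999
grasp_force: 0.0
```

>>> {"name": "carry_out", "arguments": {
  "deltas": [
    {"delta_pos":[-2,0.4,0],"rot":[0,0,0],"hand":1},
    {"delta_pos":[-4,0.7,0],"rot":[0,0,0],"hand":1},
    {"delta_pos":[-4,0.7,0],"rot":[0,0,0],"hand":1},
    {"delta_pos":[-4,0.7,0],"rot":[0,0,0],"hand":1},
    {"delta_pos":[-4,0.7,0],"rot":[0,0,0],"hand":1}
  ]
}}

```text
time: 18.0
eef_pos: [0.5183, -0.1297, 0.1549]
eef_rot: [[-0.0, 1.0, 0.001], [1.0, 0.0, 0.0], [0.0, 0.001, -1.0]]
force: [1.1, 0.3, 0.4]
grip_width: 1.003
grasp_force: 0.0
```

>>> {"name": "carry_out", "arguments": {
  "deltas": [
    {"delta_pos":[-4,0.7,0],"rot":[0,0,0],"hand":1},
    {"delta_pos":[-4,0.7,0],"rot":[0,0,0],"hand":1},
    {"delta_pos":[-4,0.7,0],"rot":[0,0,0],"hand":1},
    {"delta_pos":[-4,0.7,0],"rot":[0,0,0],"hand":1},
    {"delta_pos":[-4,0.7,0],"rot":[0,0,0],"hand":1}
  ]
}}

```text
time: 18.5
eef_pos: [0.5533, -0.3296, 0.1549]
eef_rot: [[0.0, 1.0, 0.001], [1.0, -0.0, 0.0], [0.0, 0.001, -1.0]]
force: [1.3, -0.1, -0.6]
grip_width: 1.003
grasp_force: 0.0
```

>>> {"name": "carry_out", "arguments": {
  "deltas": [
    {"delta_pos":[-4,0.7,0],"rot":[0,0,0],"hand":1},
    {"delta_pos":[-3.5,0.7,0],"rot":[0,0,0],"hand":1},
    {"delta_pos":[0,0,0],"rot":[0,0,0],"hand":1},
    {"delta_pos":[0,0,0],"rot":[0,0,0],"hand":1}
  ]
}}

```text
time: 18.9
eef_pos: [0.5669, -0.4034, 0.1541]
eef_rot: [[0.001, 1.0, -0.0], [1.0, -0.001, 0.001], [0.001, -0.0, -1.0]]
force: [0.2, 0.0, 0.4]
grip_width: 0.999
grasp_force: 0.0
```

```bash
python3 wl.py w6.png castle_nut plug tray2; python3 -c "
import cv2
f=cv2.imread('pics/w6.png'); cv2.imwrite('pics/w6c.png',cv2.resize(f[110:290,160:360],None,fx=3,fy=3,interpolation=cv2.INTER_CUBIC))"
```

```text
tcp [ 0.5669 -0.4034  0.1541] 18.9
castle_nut exp [263. 181.] True [ 0.5693 -0.4076] 16.8 0.024
plug exp [328.  56.] True [ 0.6381 -0.268 ] 3.9 0.028
tray2 exp [184. -25.] False
```

View pics/w6c.png

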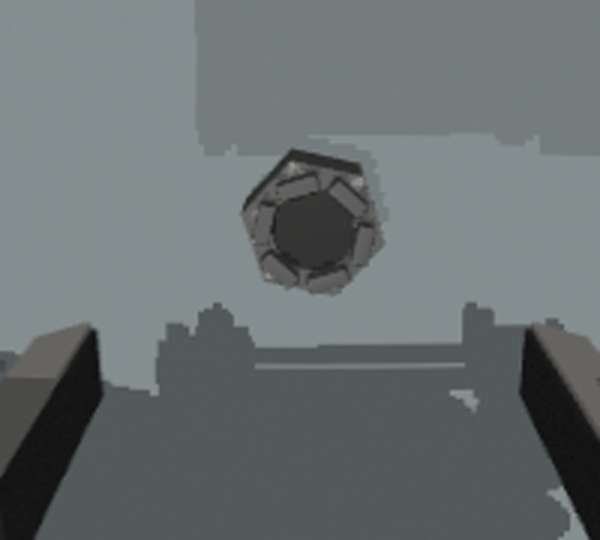

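>>> {"name": "carry_out", "arguments": {
  "deltas": [
    {"delta_pos":[-0.3,0.2,2],"rot":[0,0,0],"hand":1},
    {"delta_pos":[0,0,3],"rot":[0,0,-8.4],"hand":1},
    {"delta_pos":[0,0,3],"rot":[0,0,-8.4],"hand":1},
    {"delta_pos":[0,0,3],"rot":[0,0,0],"hand":1},
    {"delta_pos":[0,0,2],"rot":[0,0,0],"hand":1}
  ]
}}

```text
time: 19.6
eef_pos: [0.5686, -0.4048, 0.0222]
eef_rot: [[-0.29, 0.957, -0.001], [0.957, 0.29, 0.001], [0.002, -0.001, -1.0]]
force: [0.5, 0.0, -0.8]
grip_width: 1.005
grasp_force: 0.0
```

>>> {"name": "carry_out", "arguments": {
  "deltas": [
    {"delta_pos":[0,0,1.3],"rot":[0,0,0],"hand":1},
    {"delta_pos":[0,0,0.8],"rot":[0,0,0],"hand":1},
    {"delta_pos":[0,0,0],"rot":[0,0,0],"hand":1},
    {"delta_pos":[0,0,0],"rot":[0,0,0],"hand":0},
    {"delta_pos":[0,0,0],"rot":[0,0,0],"hand":0}
  ]
}}

```text
time: 20.1
eef_pos: [0.5698, -0.4065, 0.0042]
eef_rot: [[-0.289, 0.957, 0.001], [0.957, 0.289, -0.001], [-0.001, 0.001, -1.0]]
force: [-0.1, 0.4, 0.5]
grip_width: 0.868
grasp_force: 0.0
```

>>> {"name": "carry_out", "arguments": {
  "deltas": [
    {"delta_pos":[0,0,0],"rot":[0,0,0],"hand":0},
    {"delta_pos":[0,0,0],"rot":[0,0,0],"hand":0},
    {"delta_pos":[0,0,0],"rot":[0,0,0],"hand":0},
    {"delta_pos":[0,0,0],"rot":[0,0,0],"hand":0},
    {"delta_pos":[0,0,0],"rot":[0,0,0],"hand":0}
  ]
}}

```text
time: 20.6
eef_pos: [0.569, -0.4062, 0.003]
eef_rot: [[-0.289, 0.957, -0.0], [0.957, 0.289, 0.0], [0.0, -0.0, -1.0]]
force: [-2.1, 0.8, 1.5]
grip_width: 0.489
grasp_force: 30.0
```

>>> {"name": "carry_out", "arguments": {
  "deltas": [
    {"delta_pos":[0,0,0],"rot":[0,0,0],"hand":0},
    {"delta_pos":[0,0,0],"rot":[0,0,0],"hand":0}
  ]
}}

```text
time: 20.8
eef_pos: [0.569, -0.4062, 0.003]
eef_rot: [[-0.289, 0.957, -0.0], [0.957, 0.289, -0.0], [0.0, -0.0, -1.0]]
force: [-2.0, 0.7, 2.5]
grip_width: 0.485
grasp_force: 30.0
```

>>> {"name": "carry_out", "arguments": {
  "deltas": [
    {"delta_pos":[0,0,-1],"rot":[0,0,0],"hand":0},
    {"delta_pos":[0,0,-3],"rot":[0,0,0],"hand":0},
    {"delta_pos":[0,0,-4],"rot":[0,0,0],"hand":0},
    {"delta_pos":[0,0,-4],"rot":[0,0,8.4],"hand":0},
    {"delta_pos":[0,0,0],"rot":[0,0,8.4],"hand":0}
  ]
}}

```text
time: 21.3
eef_pos: [0.5719, -0.4076, 0.1297]
eef_rot: [[0.006, 1.0, 0.008], [1.0, -0.006, -0.004], [-0.004, 0.008, -1.0]]
force: [1.3, -0.1, -3.2]
grip_width: 0.486
grasp_force: 30.0
```

>>> {"name": "carry_out", "arguments": {
  "deltas": [
    {"delta_pos":[2,-0.2,0],"rot":[0,0,0],"hand":0},
    {"delta_pos":[3.5,-0.5,0],"rot":[0,0,0],"hand":0},
    {"delta_pos":[4,-0.5,0],"rot":[0,0,0],"hand":0},
    {"delta_pos":[4,-0.5,0],"rot":[0,0,0],"hand":0},
    {"delta_pos":[4,-0.5,0],"rot":[0,0,0],"hand":0}
  ]
}}

```text
time: 21.8
eef_pos: [0.5469, -0.2295, 0.1235]
eef_rot: [[0.0, 1.0, 0.0], [1.0, -0.0, 0.0], [0.0, 0.0, -1.0]]
force: [-0.3, 0.5, -3.8]
grip_width: 0.486
grasp_force: 30.0
```

>>> {"name": "carry_out", "arguments": {
  "deltas": [
    {"delta_pos":[4,-0.5,0],"rot":[0,0,0],"hand":0},
    {"delta_pos":[4,-0.5,0],"rot":[0,0,0],"hand":0},
    {"delta_pos":[4,-0.5,0],"rot":[0,0,0],"hand":0},
    {"delta_pos":[4,-0.5,0],"rot":[0,0,0],"hand":0},
    {"delta_pos":[4,-0.5,0],"rot":[0,0,0],"hand":0}
  ]
}}

```text
time: 22.3
eef_pos: [0.5219, -0.0294, 0.1236]
eef_rot: [[0.0, 1.0, 0.001], [1.0, -0.0, 0.0], [0.0, 0.001, -1.0]]
force: [0.4, 0.5, -3.0]
grip_width: 0.488
grasp_force: 30.0
```

>>> {"name": "carry_out", "arguments": {
  "deltas": [
    {"delta_pos":[4,-0.5,0],"rot":[0,0,0],"hand":0},
    {"delta_pos":[4,-0.5,0],"rot":[0,0,0],"hand":0},
    {"delta_pos":[4,-0.5,0],"rot":[0,0,0],"hand":0},
    {"delta_pos":[4,-0.5,0],"rot":[0,0,0],"hand":0},
    {"delta_pos":[3.5,-0.5,0],"rot":[0,0,0],"hand":0}
  ]
}}

```text
time: 22.8
eef_pos: [0.4969, 0.1661, 0.1237]
eef_rot: [[-0.001, 1.0, 0.001], [1.0, 0.001, 0.001], [0.001, 0.001, -1.0]]
force: [0.5, -0.8, -3.3]
grip_width: 0.489
grasp_force: 30.0
```

>>> {"name": "carry_out", "arguments": {
  "deltas": [
    {"delta_pos":[3.5,-0.5,0],"rot":[0,0,0],"hand":0},
    {"delta_pos":[0,0,0],"rot":[0,0,0],"hand":0},
    {"delta_pos":[0,0,0],"rot":[0,0,0],"hand":0}
  ]
}}

```text
time: 23.1
eef_pos: [0.4921, 0.1997, 0.1234]
eef_rot: [[-0.002, 1.0, 0.0], [1.0, 0.002, 0.0], [0.0, 0.0, -1.0]]
force: [0.3, 0.0, -2.4]
grip_width: 0.484
grasp_force: 30.0
```

>>> {"name": "carry_out", "arguments": {
  "deltas": [
    {"delta_pos":[2.5,-0.3,0],"rot":[0,0,0],"hand":0},
    {"delta_pos":[1.4,-0.2,0],"rot":[0,0,0],"hand":0},
    {"delta_pos":[0,0,2],"rot":[0,0,0],"hand":0},
    {"delta_pos":[0,0,3],"rot":[0,0,0],"hand":0},
    {"delta_pos":[0,0,3],"rot":[0,0,0],"hand":0}
  ]
}}

```text
time: 23.6
eef_pos: [0.4879, 0.2374, 0.0426]
eef_rot: [[0.001, 1.0, 0.001], [1.0, -0.001, 0.0], [0.0, 0.001, -1.0]]
force: [0.1, -0.5, -2.8]
grip_width: 0.487
grasp_force: 30.0
```

>>> {"name": "carry_out", "arguments": {
  "deltas": [
    {"delta_pos":[0,0,1.5],"rot":[0,0,0],"hand":0},
    {"delta_pos":[0,0,1],"rot":[0,0,0],"hand":0},
    {"delta_pos":[0,0,0.5],"rot":[0,0,0],"hand":0},
    {"delta_pos":[0,0,0.4],"rot":[0,0,0],"hand":0},
    {"delta_pos":[0,0,0],"rot":[0,0,0],"hand":0}
  ]
}}

```text
time: 24.1
eef_pos: [0.4877, 0.238, 0.0094]
eef_rot: [[0.0, 1.0, 0.001], [1.0, -0.0, 0.0], [0.0, 0.001, -1.0]]
force: [-0.4, -0.7, -2.3]
grip_width: 0.491
grasp_force: 30.0
```

>>> {"name": "carry_out", "arguments": {
  "deltas": [
    {"delta_pos":[0,0,0.2],"rot":[0,0,0],"hand":0},
    {"delta_pos":[0,0,0.15],"rot":[0,0,0],"hand":0},
    {"delta_pos":[0,0,0],"rot":[0,0,0],"hand":0},
    {"delta_pos":[0,0,0],"rot":[0,0,0],"hand":0}
  ]
}}

```text
time: 24.5
eef_pos: [0.4875, 0.2379, 0.0057]
eef_rot: [[0.0, 1.0, 0.0], [1.0, -0.0, 0.0], [0.0, 0.0, -1.0]]
force: [-0.5, -0.7, -3.1]
grip_width: 0.489
grasp_force: 30.0
```

>>> {"name": "carry_out", "arguments": {
  "deltas": [
    {"delta_pos":[0,0,0],"rot":[0,0,0],"hand":0.52},
    {"delta_pos":[0,0,0],"rot":[0,0,0],"hand":0.68},
    {"delta_pos":[0,0,0],"rot":[0,0,0],"hand":0.68},
    {"delta_pos":[0,0,0],"rot":[0,0,0],"hand":0.68},
    {"delta_pos":[0,0,-1],"rot":[0,0,0],"hand":0.68}
  ]
}}

```text
time: 25.0
eef_pos: [0.4867, 0.2376, 0.015]
eef_rot: [[0.0, 1.0, -0.002], [1.0, -0.0, -0.001], [-0.001, -0.002, -1.0]]
force: [0.3, 0.3, 0.4]
grip_width: 0.677
grasp_force: 0.0
```

>>> {"name": "carry_out", "arguments": {
  "deltas": [
    {"delta_pos":[0,0,-3],"rot":[0,0,0],"hand":0.68},
    {"delta_pos":[0,0,-4],"rot":[0,0,0],"hand":0.68},
    {"delta_pos":[0,0,-4],"rot":[0,0,0],"hand":0.68},
    {"delta_pos":[0,0,-3],"rot":[0,0,0],"hand":0.68},
    {"delta_pos":[1,3,0],"rot":[0,0,0],"hand":0.68}
  ]
}}

```text
time: 25.5
eef_pos: [0.5175, 0.2485, 0.1613]
eef_rot: [[-0.001, 1.0, 0.006], [1.0, 0.001, 0.002], [0.002, 0.006, -1.0]]
force: [0.3, 0.3, 1.0]
grip_width: 0.681
grasp_force: 0.0
```

>>> {"name": "carry_out", "arguments": {
  "deltas": [
    {"delta_pos":[1,3.5,0],"rot":[0,0,0],"hand":0.68},
    {"delta_pos":[1,3.5,0],"rot":[0,0,0],"hand":0.68},
    {"delta_pos":[1,3.5,0],"rot":[0,0,0],"hand":0.68},
    {"delta_pos":[1,3,0],"rot":[0,0,0],"hand":0.68},
    {"delta_pos":[0,0,0],"rot":[0,0,0],"hand":0.68}
  ]
}}

```text
time: 26.0
eef_pos: [0.655, 0.2884, 0.1554]
eef_rot: [[0.001, 1.0, 0.0], [1.0, -0.001, 0.001], [0.001, 0.0, -1.0]]
force: [-0.3, -0.6, -1.4]
grip_width: 0.684
grasp_force: 0.0
```

```bash
python3 wl.py w7.png gland tray3
```

```text
tcp [0.655  0.2884 0.1554] 26.0
gland exp [259. 179.] True [0.6526 0.2874] -20.8 0.025
tray3 exp [136. 276.] False
```

View pics/w7.png

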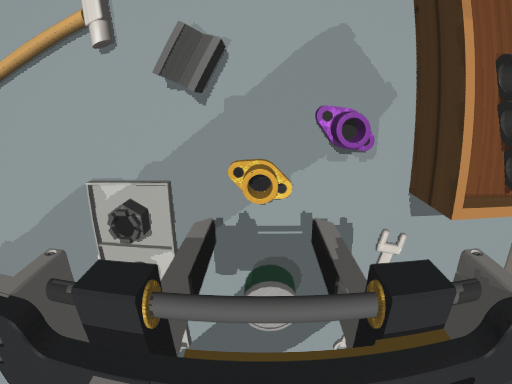

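>>> {"name": "carry_out", "arguments": {
  "deltas": [
    {"delta_pos":[0,-0.2,3],"rot":[0,0,0],"hand":0.68},
    {"delta_pos":[0,0,4],"rot":[0,0,0],"hand":0.68},
    {"delta_pos":[0,0,3.5],"rot":[0,0,0],"hand":0.68},
    {"delta_pos":[0,0,2],"rot":[0,0,0],"hand":0.68},
    {"delta_pos":[0,0,1],"rot":[0,0,0],"hand":0.68}
  ]
}}

```text
time: 26.65
eef_pos: [0.6487, 0.2872, 0.0191]
eef_rot: [[-0.0, 1.0, -0.002], [1.0, 0.0, -0.001], [-0.001, -0.002, -1.0]]
force: [-0.1, 0.0, 0.5]
grip_width: 0.683
grasp_force: 0.0
```

>>> {"name": "carry_out", "arguments": {
  "deltas": [
    {"delta_pos":[0,0,0.4],"rot":[0,0,0],"hand":0.68},
    {"delta_pos":[0,0,0],"rot":[0,0,0],"hand":0.68},
    {"delta_pos":[0,0,0],"rot":[0,0,0],"hand":0.68}
  ]
}}

```text
time: 26.95
eef_pos: [0.651, 0.2882, 0.018]
eef_rot: [[0.0, 1.0, 0.002], [1.0, -0.0, 0.001], [0.001, 0.002, -1.0]]
force: [-0.6, -0.1, -0.2]
grip_width: 0.683
grasp_force: 0.0
```

>>> {"name": "carry_out", "arguments": {
  "deltas": [
    {"delta_pos":[0,0.1,0.3],"rot":[0,0,0],"hand":0.68},
    {"delta_pos":[0,0,0],"rot":[0,0,0],"hand":0.68},
    {"delta_pos":[0,0,0],"rot":[0,0,0],"hand":0},
    {"delta_pos":[0,0,0],"rot":[0,0,0],"hand":0},
    {"delta_pos":[0,0,0],"rot":[0,0,0],"hand":0}
  ]
}}

```text
time: 27.45
eef_pos: [0.6514, 0.2879, 0.0136]
eef_rot: [[0.0, 1.0, 0.0], [1.0, -0.0, 0.0], [0.0, 0.0, -1.0]]
force: [-0.5, -0.1, 0.0]
grip_width: 0.459
grasp_force: 0.0
```

>>> {"name": "carry_out", "arguments": {
  "deltas": [
    {"delta_pos":[0,0,0],"rot":[0,0,0],"hand":0},
    {"delta_pos":[0,0,0],"rot":[0,0,0],"hand":0},
    {"delta_pos":[0,0,0],"rot":[0,0,0],"hand":0}
  ]
}}

```text
time: 27.75
eef_pos: [0.6514, 0.2879, 0.0136]
eef_rot: [[0.0, 1.0, 0.0], [1.0, -0.0, 0.0], [0.0, 0.0, -1.0]]
force: [-0.3, -0.6, 0.6]
grip_width: 0.399
grasp_force: 30.0
```

>>> {"name": "carry_out", "arguments": {
  "deltas": [
    {"delta_pos":[0,0,-1],"rot":[0,0,0],"hand":0},
    {"delta_pos":[0,0,-3],"rot":[0,0,0],"hand":0},
    {"delta_pos":[0,0,-4],"rot":[0,0,0],"hand":0},
    {"delta_pos":[0,0,-4],"rot":[0,0,0],"hand":0},
    {"delta_pos":[-1,-1,0],"rot":[0,0,0],"hand":0}
  ]
}}

```text
time: 28.25
eef_pos: [0.6442, 0.2805, 0.1402]
eef_rot: [[-0.0, 1.0, 0.008], [1.0, 0.0, 0.005], [0.005, 0.008, -1.0]]
force: [-0.2, 0.6, -1.8]
grip_width: 0.398
grasp_force: 30.0
```

>>> {"name": "carry_out", "arguments": {
  "deltas": [
    {"delta_pos":[-3,-1.5,0],"rot":[0,0,0],"hand":0},
    {"delta_pos":[-3.6,-1.5,0],"rot":[0,0,0],"hand":0},
    {"delta_pos":[-3.6,-1.5,0],"rot":[0,0,0],"hand":0},
    {"delta_pos":[-3.6,-1.5,0],"rot":[0,0,0],"hand":0},
    {"delta_pos":[-3.6,-1.5,0],"rot":[0,0,0],"hand":0}
  ]
}}

```text
time: 28.75
eef_pos: [0.5655, 0.1025, 0.1341]
eef_rot: [[0.0, 1.0, 0.0], [1.0, -0.0, -0.0], [-0.0, 0.0, -1.0]]
force: [0.7, -0.3, -2.2]
grip_width: 0.396
grasp_force: 30.0
```

>>> {"name": "carry_out", "arguments": {
  "deltas": [
    {"delta_pos":[-3.6,-1.5,0],"rot":[0,0,0],"hand":0},
    {"delta_pos":[-3.6,-1.5,0],"rot":[0,0,0],"hand":0},
    {"delta_pos":[-3.6,-1.5,0],"rot":[0,0,0],"hand":0},
    {"delta_pos":[-3.6,-1.5,0],"rot":[0,0,0],"hand":0},
    {"delta_pos":[-3.6,-1.5,0],"rot":[0,0,0],"hand":0}
  ]
}}

```text
time: 29.25
eef_pos: [0.4905, -0.0774, 0.1342]
eef_rot: [[0.0, 1.0, 0.001], [1.0, -0.0, -0.0], [-0.0, 0.001, -1.0]]
force: [0.3, -0.8, -2.1]
grip_width: 0.398
grasp_force: 30.0
```

>>> {"name": "carry_out", "arguments": {
  "deltas": [
    {"delta_pos":[-3.2,-1,0],"rot":[0,0,0],"hand":0},
    {"delta_pos":[-1,-0.6,0],"rot":[0,0,0],"hand":0},
    {"delta_pos":[0,0,0],"rot":[0,0,0],"hand":0},
    {"delta_pos":[0,0,0],"rot":[0,0,0],"hand":0}
  ]
}}

```text
time: 29.65
eef_pos: [0.4757, -0.1173, 0.1339]
eef_rot: [[-0.0, 1.0, 0.001], [1.0, 0.0, 0.0], [0.0, 0.001, -1.0]]
force: [0.3, 0.7, -2.0]
grip_width: 0.397
grasp_force: 30.0
```

```bash
python3 wl.py w8.png tray2
```

```text
tcp [ 0.4757 -0.1173  0.1339] 29.65
tray2 exp [266. 227.] False
```

View pics/w8.png

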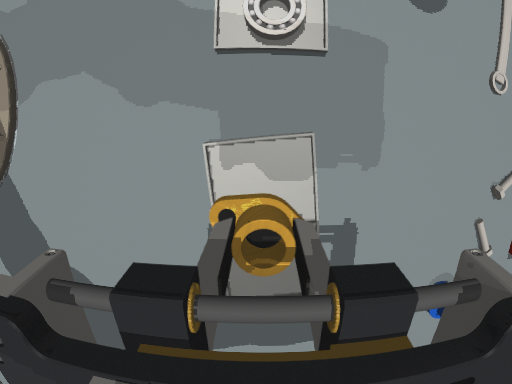

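```bash
python3 -c "
from h import *
s=sense();t=(np.array(s['eef_rot']),np.array(s['eef_pos']));p=camera('wrist')
for u in [(206,144),(314,135)]: print(u,wground(p,t,u,.0125))"
```

```text
(206, 144) [ 0.4183 -0.0739]
(314, 135) [ 0.5291 -0.0646]
```

>>> {"name": "carry_out", "arguments": {
  "deltas": [
    {"delta_pos":[-0.2,0.1,2],"rot":[0,0,0],"hand":0},
    {"delta_pos":[0,0,3],"rot":[0,0,0],"hand":0},
    {"delta_pos":[0,0,3],"rot":[0,0,0],"hand":0},
    {"delta_pos":[0,0,1.5],"rot":[0,0,0],"hand":0},
    {"delta_pos":[0,0,0.8],"rot":[0,0,0],"hand":0}
  ]
}}

```text
time: 30.3
eef_pos: [0.4759, -0.119, 0.0291]
eef_rot: [[-0.001, 1.0, -0.002], [1.0, 0.001, 0.001], [0.001, -0.002, -1.0]]
force: [0.3, -0.1, -1.5]
grip_width: 0.399
grasp_force: 30.0
```

>>> {"name": "carry_out", "arguments": {
  "deltas": [
    {"delta_pos":[0,0,0.5],"rot":[0,0,0],"hand":0},
    {"delta_pos":[0,0,0.4],"rot":[0,0,0],"hand":0},
    {"delta_pos":[0,0,0.2],"rot":[0,0,0],"hand":0},
    {"delta_pos":[0,0,0],"rot":[0,0,0],"hand":0},
    {"delta_pos":[0,0,0],"rot":[0,0,0],"hand":0}
  ]
}}

```text
time: 30.8
eef_pos: [0.4765, -0.1202, 0.0199]
eef_rot: [[0.0, 1.0, 0.001], [1.0, -0.0, -0.0], [-0.0, 0.001, -1.0]]
force: [0.4, -0.6, -2.1]
grip_width: 0.399
grasp_force: 30.0
```

>>> {"name": "carry_out", "arguments": {
  "deltas": [
    {"delta_pos":[0,0,0.2],"rot":[0,0,0],"hand":0},
    {"delta_pos":[0,0,0.15],"rot":[0,0,0],"hand":0},
    {"delta_pos":[0,0,0],"rot":[0,0,0],"hand":0},
    {"delta_pos":[0,0,0],"rot":[0,0,0],"hand":0}
  ]
}}

```text
time: 31.2
eef_pos: [0.4763, -0.1201, 0.016]
eef_rot: [[0.0, 1.0, 0.0], [1.0, -0.0, 0.0], [0.0, 0.0, -1.0]]
force: [0.7, -0.2, -2.1]
grip_width: 0.397
grasp_force: 30.0
```

>>> {"name": "carry_out", "arguments": {
  "deltas": [
    {"delta_pos":[0,0,0],"rot":[0,0,0],"hand":0.45},
    {"delta_pos":[0,0,0],"rot":[0,0,0],"hand":0.6},
    {"delta_pos":[0,0,0],"rot":[0,0,0],"hand":0.6},
    {"delta_pos":[0,0,0],"rot":[0,0,0],"hand":0.6},
    {"delta_pos":[0,0,-1],"rot":[0,0,0],"hand":0.6}
  ]
}}

```text
time: 31.7
eef_pos: [0.4755, -0.1199, 0.0255]
eef_rot: [[0.0, 1.0, -0.002], [1.0, -0.0, 0.0], [0.0, -0.002, -1.0]]
force: [0.0, 0.1, 0.1]
grip_width: 0.599
grasp_force: 0.0
```

>>> {"name": "carry_out", "arguments": {
  "deltas": [
    {"delta_pos":[0,0,-3],"rot":[0,0,0],"hand":0.6},
    {"delta_pos":[0,0,-4],"rot":[0,0,0],"hand":0.6},
    {"delta_pos":[0,0,-4],"rot":[0,0,0],"hand":0.6},
    {"delta_pos":[0,0,-4],"rot":[0,0,0],"hand":0.6},
    {"delta_pos":[-2,2.5,0],"rot":[0,0,0],"hand":0.6}
  ]
}}

```text
time: 32.2
eef_pos: [0.5025, -0.139, 0.1826]
eef_rot: [[-0.002, 1.0, 0.008], [1.0, 0.002, -0.002], [-0.002, 0.008, -1.0]]
force: [-0.0, -0.3, -0.1]
grip_width: 0.598
grasp_force: 0.0
```

>>> {"name": "carry_out", "arguments": {
  "deltas": [
    {"delta_pos":[-3,3.5,0],"rot":[0,0,0],"hand":0.6},
    {"delta_pos":[-3,3.5,0],"rot":[0,0,0],"hand":0.6},
    {"delta_pos":[-3,3.5,0],"rot":[0,0,0],"hand":0.6},
    {"delta_pos":[-3,3,0],"rot":[0,0,0],"hand":0.6},
    {"delta_pos":[-0.7,0,0],"rot":[0,0,0],"hand":0.6}
  ]
}}

```text
time: 32.7
eef_pos: [0.6382, -0.2702, 0.1757]
eef_rot: [[0.002, 1.0, 0.0], [1.0, -0.002, -0.0], [-0.0, 0.0, -1.0]]
force: [-1.4, -0.1, -0.0]
grip_width: 0.599
grasp_force: 0.0
```

>>> {"name": "carry_out", "arguments": {
  "deltas": [
    {"delta_pos":[0,0,0],"rot":[0,0,0],"hand":0.6},
    {"delta_pos":[0,0,0],"rot":[0,0,0],"hand":0.6}
  ]
}}

```text
time: 32.9
eef_pos: [0.6356, -0.2662, 0.1764]
eef_rot: [[-0.0, 1.0, -0.0], [1.0, 0.0, 0.001], [0.001, -0.0, -1.0]]
force: [-0.1, 0.3, 0.1]
grip_width: 0.603
grasp_force: 0.0
```

```bash
python3 wl.py w9.png plug
```

```text
tcp [ 0.6356 -0.2662  0.1764] 32.9
plug exp [264. 175.] False
```

View pics/w9.png

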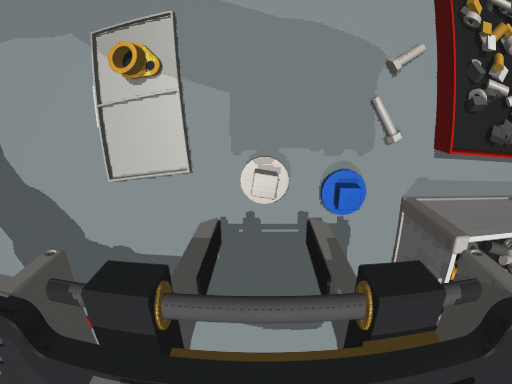

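```bash
python3 -c "
import cv2
f=cv2.imread('pics/w9.png'); cv2.imwrite('pics/w9c.png',cv2.resize(f[150:210,225:305],None,fx=9,fy=9,interpolation=cv2.INTER_CUBIC))"
```

```text
(no output)
```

View pics/w9c.png

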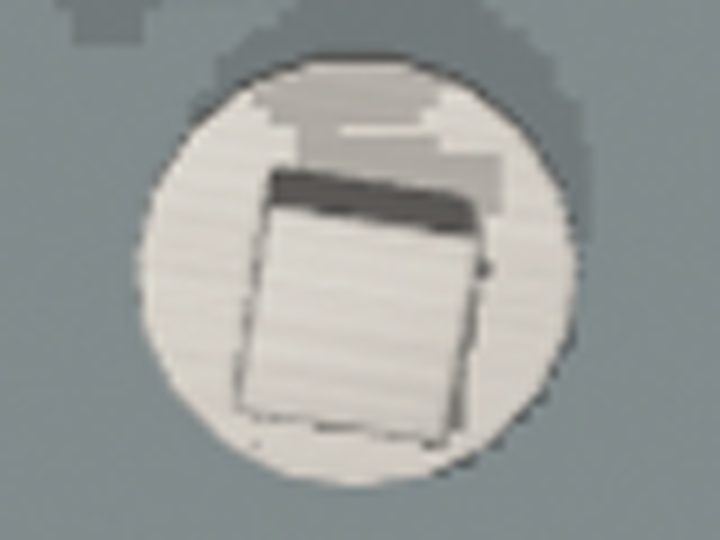

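```bash
python3 -c "
from h import *
s=sense();t=(np.array(s['eef_rot']),np.array(s['eef_pos']));p=camera('wrist')
q=[wground(p,t,(225+a/9-.5,150+b/9-.5),.052) for a,b in [(270,205),(472,232),(445,440),(240,408)]]
print(t[1],q,np.mean(q,0)); d=q[1]-q[0];e=q[2]-q[3];print(np.degrees(np.arctan2(d[1],d[0])),np.degrees(np.arctan2(e[1],e[0])))"
```

```text
[ 0.6357952  -0.26590856  0.17665135] [array([ 0.6281, -0.2538]), array([ 0.6517, -0.257 ]), array([ 0.6488, -0.2825]), array([ 0.6243, -0.2786])] [ 0.638225 -0.267975]
-7.721825800130943 -9.044666534410528
```

>>> {"name": "carry_out", "arguments": {
  "deltas": [
    {"delta_pos":[-0.2,0.2,2],"rot":[0,0,0],"hand":0.6},
    {"delta_pos":[0,0,4],"rot":[0,0,8.4],"hand":0.6},
    {"delta_pos":[0,0,4],"rot":[0,0,0],"hand":0.6},
    {"delta_pos":[0,0,2],"rot":[0,0,0],"hand":0.6},
    {"delta_pos":[0,0,1],"rot":[0,0,0],"hand":0.6}
  ]
}}

```text
time: 33.55
eef_pos: [0.6371, -0.268, 0.0442]
eef_rot: [[0.145, 0.989, -0.002], [0.989, -0.145, 0.001], [0.001, -0.002, -1.0]]
force: [0.4, -0.1, 1.0]
grip_width: 0.596
grasp_force: 0.0
```

>>> {"name": "carry_out", "arguments": {
  "deltas": [
    {"delta_pos":[0,0,0.5],"rot":[0,0,0],"hand":0.6},
    {"delta_pos":[0,0,0.5],"rot":[0,0,0],"hand":0.6},
    {"delta_pos":[0,0,0],"rot":[0,0,0],"hand":0.6},
    {"delta_pos":[0,0,0],"rot":[0,0,0],"hand":0.6}
  ]
}}

```text
time: 33.95
eef_pos: [0.6387, -0.2693, 0.037]
eef_rot: [[0.146, 0.989, 0.001], [0.989, -0.146, -0.0], [-0.0, 0.001, -1.0]]
force: [0.0, 0.2, 0.5]
grip_width: 0.603
grasp_force: 0.0
```

>>> {"name": "carry_out", "arguments": {
  "deltas": [
    {"delta_pos":[0.1,0,0.4],"rot":[0,0,0],"hand":0.6},
    {"delta_pos":[0,0,0.1],"rot":[0,0,0],"hand":0.6},
    {"delta_pos":[0,0,0],"rot":[0,0,0],"hand":0},
    {"delta_pos":[0,0,0],"rot":[0,0,0],"hand":0},
    {"delta_pos":[0,0,0],"rot":[0,0,0],"hand":0}
  ]
}}

```text
time: 34.45
eef_pos: [0.6384, -0.2682, 0.0311]
eef_rot: [[0.146, 0.989, 0.0], [0.989, -0.146, 0.0], [0.0, 0.0, -1.0]]
force: [0.2, -0.4, -0.4]
grip_width: 0.382
grasp_force: 0.0
```

>>> {"name": "carry_out", "arguments": {
  "deltas": [
    {"delta_pos":[0,0,0],"rot":[0,0,0],"hand":0},
    {"delta_pos":[0,0,0],"rot":[0,0,0],"hand":0},
    {"delta_pos":[0,0,0],"rot":[0,0,0],"hand":0},
    {"delta_pos":[0,0,0],"rot":[0,0,0],"hand":0},
    {"delta_pos":[0,0,0],"rot":[0,0,0],"hand":0}
  ]
}}

```text
time: 34.95
eef_pos: [0.6382, -0.2682, 0.031]
eef_rot: [[0.146, 0.989, -0.0], [0.989, -0.146, 0.0], [0.0, -0.0, -1.0]]
force: [-1.6, 0.5, 1.5]
grip_width: 0.275
grasp_force: 30.0
```

>>> {"name": "carry_out", "arguments": {
  "deltas": [
    {"delta_pos":[0,0,-1],"rot":[0,0,0],"hand":0},
    {"delta_pos":[0,0,-3],"rot":[0,0,0],"hand":0},
    {"delta_pos":[0,0,-4],"rot":[0,0,0],"hand":0},
    {"delta_pos":[0,0,0],"rot":[0,0,-8.4],"hand":0},
    {"delta_pos":[0.5,-1.3,0],"rot":[0,0,0],"hand":0}
  ]
}}

```text
time: 35.45
eef_pos: [0.6271, -0.2636, 0.113]
eef_rot: [[-0.005, 1.0, 0.003], [1.0, 0.005, -0.001], [-0.001, 0.003, -1.0]]
force: [-0.6, -0.2, -4.7]
grip_width: 0.275
grasp_force: 30.0
```

>>> {"name": "carry_out", "arguments": {
  "deltas": [
    {"delta_pos":[1,-3,0],"rot":[0,0,0],"hand":0},
    {"delta_pos":[1,-3,0],"rot":[0,0,0],"hand":0},
    {"delta_pos":[1,-3,0],"rot":[0,0,0],"hand":0},
    {"delta_pos":[1,-3,0],"rot":[0,0,0],"hand":0},
    {"delta_pos":[0.5,-2,0],"rot":[0,0,0],"hand":0}
  ]
}}

```text
time: 35.95
eef_pos: [0.4835, -0.2173, 0.1115]
eef_rot: [[-0.0, 1.0, -0.0], [1.0, 0.0, -0.0], [-0.0, -0.0, -1.0]]
force: [0.8, -0.3, -4.0]
grip_width: 0.275
grasp_force: 30.0
```

>>> {"name": "carry_out", "arguments": {
  "deltas": [
    {"delta_pos":[0,0,0],"rot":[0,0,0],"hand":0},
    {"delta_pos":[0,0,0],"rot":[0,0,0],"hand":0}
  ]
}}

```text
time: 36.15
eef_pos: [0.4859, -0.2183, 0.1118]
eef_rot: [[0.0, 1.0, 0.001], [1.0, -0.0, -0.001], [-0.001, 0.001, -1.0]]
force: [0.3, -0.1, -2.7]
grip_width: 0.274
grasp_force: 30.0
```

>>> {"name": "carry_out", "arguments": {
  "deltas": [
    {"delta_pos":[0,0,2],"rot":[0,0,0],"hand":0},
    {"delta_pos":[0,0,2.5],"rot":[0,0,0],"hand":0},
    {"delta_pos":[0,0,1.5],"rot":[0,0,0],"hand":0},
    {"delta_pos":[0,0,0.7],"rot":[0,0,0],"hand":0},
    {"delta_pos":[0,0,0.5],"rot":[0,0,0],"hand":0}
  ]
}}

```text
time: 36.65
eef_pos: [0.4861, -0.2181, 0.0387]
eef_rot: [[0.0, 1.0, 0.0], [1.0, -0.0, 0.0], [0.0, 0.0, -1.0]]
force: [0.1, -0.2, -3.6]
grip_width: 0.273
grasp_force: 30.0
```

>>> {"name": "carry_out", "arguments": {
  "deltas": [
    {"delta_pos":[0,0,0.3],"rot":[0,0,0],"hand":0},
    {"delta_pos":[0,0,0],"rot":[0,0,0],"hand":0},
    {"delta_pos":[0,0,0],"rot":[0,0,0],"hand":0}
  ]
}}

```text
time: 36.95
eef_pos: [0.4858, -0.2183, 0.0365]
eef_rot: [[0.0, 1.0, 0.001], [1.0, -0.0, -0.0], [-0.0, 0.001, -1.0]]
force: [1.1, 0.1, -4.1]
grip_width: 0.275
grasp_force: 30.0
```

>>> {"name": "carry_out", "arguments": {
  "deltas": [
    {"delta_pos":[0,0,0.2],"rot":[0,0,0],"hand":0},
    {"delta_pos":[0,0,0.1],"rot":[0,0,0],"hand":0},
    {"delta_pos":[0,0,0],"rot":[0,0,0],"hand":0},
    {"delta_pos":[0,0,0],"rot":[0,0,0],"hand":0}
  ]
}}

```text
time: 37.35
eef_pos: [0.4855, -0.2183, 0.0334]
eef_rot: [[0.0, 1.0, 0.0], [1.0, -0.0, -0.0], [-0.0, 0.0, -1.0]]
force: [-1.8, 0.5, 5.8]
grip_width: 0.273
grasp_force: 30.0
```

>>> {"name": "carry_out", "arguments": {
  "deltas": [
    {"delta_pos":[0,0,0],"rot":[0,0,0],"hand":0.35},
    {"delta_pos":[0,0,0],"rot":[0,0,0],"hand":0.5},
    {"delta_pos":[0,0,0],"rot":[0,0,0],"hand":0.5},
    {"delta_pos":[0,0,0],"rot":[0,0,0],"hand":0.5},
    {"delta_pos":[0,0,-1],"rot":[0,0,0],"hand":0.5}
  ]
}}

```text
time: 37.85
eef_pos: [0.4847, -0.2178, 0.0424]
eef_rot: [[0.0, 1.0, -0.002], [1.0, -0.0, 0.001], [0.001, -0.002, -1.0]]
force: [-0.3, -0.6, -0.0]
grip_width: 0.501
grasp_force: 0.0
```

>>> {"name": "carry_out", "arguments": {
  "deltas": [
    {"delta_pos":[0,0,-3],"rot":[0,0,0],"hand":0.5},
    {"delta_pos":[0,0,-4],"rot":[0,0,0],"hand":0.5},
    {"delta_pos":[0,0,-4],"rot":[0,0,0],"hand":0.5},
    {"delta_pos":[0,0,-4],"rot":[0,0,0],"hand":0.5},
    {"delta_pos":[0,0,0],"rot":[0,0,0],"hand":0.5}
  ]
}}

```text
time: 38.35
eef_pos: [0.4878, -0.2189, 0.1989]
eef_rot: [[0.0, 1.0, 0.008], [1.0, -0.0, -0.003], [-0.003, 0.008, -1.0]]
force: [1.1, 0.3, -0.4]
grip_width: 0.502
grasp_force: 0.0
```

>>> {"name": "carry_out", "arguments": {
  "deltas": [
    {"delta_pos":[-3,1,0],"rot":[0,0,0],"hand":0.5},
    {"delta_pos":[-4,1,0],"rot":[0,0,0],"hand":0.5},
    {"delta_pos":[-4,1,0],"rot":[0,0,0],"hand":0.5},
    {"delta_pos":[-4,1,0],"rot":[0,0,0],"hand":0.5},
    {"delta_pos":[0,0,0],"rot":[0,0,0],"hand":0.5}
  ]
}}

```text
time: 38.85
eef_pos: [0.5246, -0.3735, 0.1923]
eef_rot: [[0.005, 1.0, -0.001], [1.0, -0.005, -0.001], [-0.001, -0.001, -1.0]]
force: [-0.6, 0.2, 0.0]
grip_width: 0.501
grasp_force: 0.0
```

```bash
python3 -c "
from h import *
p=camera('top');a=cv2.resize(p['frame'][130:290,60:460],(800,320))
p=camera('side');b=cv2.resize(p['frame'][140:300,180:340],(280,280)); c=cv2.resize(p['frame'][140:300,180:340],(280,280))
cv2.imwrite('pics/end.png',np.vstack([a,np.hstack([cv2.resize(p['frame'][150:310,120:400],(490,280)),np.zeros((280,310,3),np.uint8)])]))"
```

```text
(no output)
```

View pics/end.png

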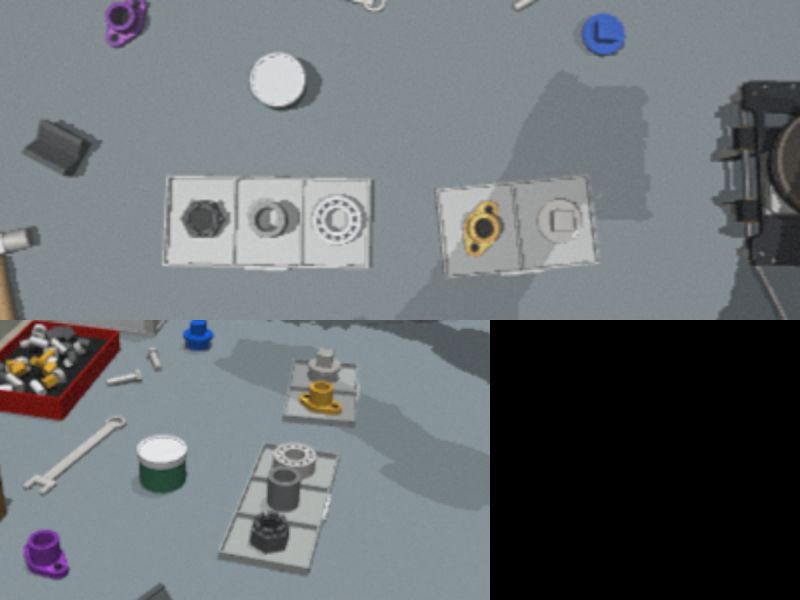

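All five parts stand upright, one in each pocket: nut (203,218), sleeve (270,218), bearing (338,218), gland (483,228) and plug (560,222). The tin and V-block have not moved.

```bash
python3 -c "
from cell import *
print(sign_off())"
```

```text
the job is handed in; nothing more can be done
None
```

Both kits are made up and handed in at about 39 s: the bearing, sleeve and castle nut are in the three-pocket tray, and the brass gland and bright steel plug are in the two-pocket tray. The final pictures show each part upright in its own pocket, with the grease tin and V-block where they stood.

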